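# Bolt the bread chest shut

## Robot

A 6-joint arm with a two-finger parallel gripper is mounted at the origin on the work surface. World frame = base frame: x ahead of the robot, y to its left, z up, the work surface at z = 0. Lengths are in mm, angles in rad, forces in N, time in s.
With the tool pointing down it reaches from about 325 to 875 mm from the base axis. Payload 4.4 kg.
Tool frame: the origin (TCP) lies on the centre line of the jaws, within the pads' length; the fingertips stand ahead of it and the grasp point (between the pads) lies 6 mm ahead of it (ctrl.tcp_to_tips is the z of the fingertips in the tool frame, in mm); z points along the fingers, y is the line along which they close (so a half turn about z gives the same grasp; the last joint's range is limited). The gripper opens to 85 mm and grips with 20 to 120 N. Pads are 22 mm wide; open, the fingers measure 114 mm over their backs; the gripper's body (76 mm by 85 mm) begins 54 mm behind the grasp point. The pads swing forward as they close: fully open they stand 13 mm farther back than shut.
Start: joints at [-1.371, 0.207, 1.542, -0, 1.393, -0.15], TCP at [197.046, -540.186, 256.282] pointing down, gripper open.
Joint ranges: [-2.73, 2.73], [-0.86, 2.22], [0.23, 2.46], [-1.11, 4.25], [0.08, 2.63], [-2.82, 2.82]. Speed limits (rad/s): [2.79, 2.79, 3.14, 3.14, 3.14, 3.14].

## Interface

Orientations are given as a 3x3 rotation matrix whose columns are the frame's x, y, z axes.
In Python, from plant import ctrl, sensors, optics gives the robot as it stands. Calls block until the motion is done:
- ctrl.move_ptp(position, orientation): joint-space move of the TCP to a pose.
- ctrl.move_l(position, rot=None, vel=150, threshold=None): straight line of the TCP; rot=None keeps the orientation; vel is the mean speed in mm/s. With threshold (N) it stops when the force on the tool has changed by that much, and returns True; else False.
- ctrl.set_joints(angles): joint-space move.
- ctrl.gripper_to(opening, force=None): finger opening in mm; force is the grip in N (None keeps the last); returns when the fingers have stopped.
- ctrl.hold(seconds).
- ctrl.solve_ik(position, orientation): joint angles nearest the present ones, or None.
- sensors.read_state(): the state.
- optics.grab_frame(name): name is "side" or "top" or "wrist"; returns (picture, depth): 400x640x3 uint8, red, green, blue; 400x640 float32, mm along the optical axis (not along the pixel's ray), 0 where there is no reading.
- optics.camera_params(name): a dict with "mtx" (3x3 intrinsics, pixels), "R" (3x3) and "t" (3): a world point X has camera coordinates R X + t; the wrist camera has in their place "T_tool_cam" (4x4, takes a point from camera to tool coordinates, whose origin is the TCP and whose axes are the flange's). Camera axes: x right, y down, z forward; pixel columns grow to the right and rows downward; lengths in mm; the calibration is good to about 2 mm. A picture is of the moment at which its call begins: read the wrist's pose just before it. camera_params takes no time and is no camera call.
A pose or a line that the arm cannot do raises ctrl.MotionError and nothing moves.
- ctrl.finish_job(): hands the job in; it is judged then, once.
The state is a dict: "t": time; "q": joint angles; "qvel": joint speeds; "tau": joint torques, N m; "eef_pos": TCP position; "eef_rot": TCP orientation; "force": force on the tool from outside, world axes, zero at the start; "wrist_torque": the same for the moment, N m; "grip_width": finger opening in mm; "grasp_force": force on a finger pad.
Only numpy, scipy, OpenCV 4.12 (cv2) and the standard library are available. Lean on these libraries where they do the work, as an engineer would, in place of code of your own. Each camera call takes 0.05 s, during which the arm holds its last target. There are 200 camera calls.

## Task

Bolt the lid of the plywood bread chest shut. Push the knob of its barrel bolt along the slot until the rod is fully home in the keeper, then push the knob over sideways into the notch until it lies right down flat. Push with the fingertips or the outside of the fingers and never take the knob between them; the lid stays down, and the cup, the tumbler and the matchbox stay where they stand.

Things in the scene. Friction and masses are not known exactly. Their poses are not given: they have to be found in the camera images.
- bread_chest: Plywood bread chest, 270 (x) x 340 (y) x 150 mm high, fixed on the counter. Origin: centre of its underside; z up. Its -x side is the front and faces the robot, turned up to 0.55 rad either way. Its flat top, 150 mm above the origin, is a fixed front rail (x -135 to -69 mm) with the keeper, and behind it the hinged lid that carries the barrel bolt, lying along the chest's x axis at y = 0.
- slot_corner (a point): Point on the rod's axis at the corner of the barrel's L-shaped slot: chest x = -30 mm, y = 0, 12 mm above the lid; axes as the chest's. Aluminium barrel: chest x -62 to 62 mm, 24 mm wide, top 24 mm above the lid, base plate 40 mm wide. The slot runs straight along its top (11 mm wide) from chest x = 26 to -35 mm; at that front end a 13 mm wide notch goes down the -y side.
- keeper (a point): Centre of the keeper's opening, on the rod's axis at chest x = -90 mm, y = 0: a steel strap 16 mm long, 25 mm wide and 24 mm high on the front rail, into which the 12 mm rod shoots; axes as the chest's.
- bolt (a joint): How far the rod has been pushed out of the barrel towards the keeper (the chest's -x direction), in m: 0 drawn right back (knob's pin at chest x = +20 mm), 0.050 fully home (pin at chest x = -30 mm). It starts between 0 and 0.015. It rubs with about 2.5 N and stays where it is left.
- knob (a joint): Turn of the knob about the rod's axis, in rad: 0 standing straight up in the straight slot (it can lean 0.15 there), 1.571 lying flat in the notch, pointing to the chest's -y side. It can turn only when the rod is within 3 mm of fully home; pushing the ball over takes about 1 N and it stays where it is left.
- knob_ball (a point): Centre of the steel ball, 16 mm in diameter, at the end of the knob's 8 mm pin, 32 mm from the rod's axis: 44 mm above the lid while the knob stands up (the ball's top 52 mm above the lid), and when it lies flat 12 mm above the lid and 32 mm to the -y side of the rod's axis (the ball's top 20 mm above the lid).
- lid (a joint): Angle of the chest's lid about the hinges on its back (+x) edge, in rad: 0 shut, grows as it is lifted.
- cup: Plain steel cup, 74 mm across and 85 mm high, standing loose on the counter beside the chest. Origin: centre of its underside.
- tumbler: Plain plastic tumbler, 72 mm across and 115 mm high, standing loose on the counter at the other side of the chest. Origin: centre of its underside.
- matchbox: Matchbox, 36 x 54 x 14 mm, lying loose on the chest's lid, on the +y side of the bolt. Origin: centre of its underside.
Not all that is in view belongs to the job. Of the things that look like the cup, take the one that is farthest from the robot's base at the start.

How it is judged (in metres and radians):
On the way, in this order (a step that is already met when the one before it is completed fails the run):
1. the rod is pushed fully home (value of joint bolt above 0.045 m), for 0.05 s.
2. the knob is turned down into the notch (value of joint knob above 1.4 rad and value of joint bolt above 0.044 m), for 0.1 s.
At the end, for the whole second after the job is handed in: The rod is home (at least 44 of its 50 mm), the knob lies flat in the notch (turned at least 1.4 of 1.57 rad), the lid is shut (within 0.03 rad), the cup and tumbler are upright and at rest, and they and the matchbox are within 30 mm of where they started (all of step 2 and value of joint lid below 0.03 rad and linear speed of each of cup, tumbler below 0.02 m/s and distance of each of cup, tumbler, matchbox from where it was at the start of the episode below 0.03 m and angle between each of cup, tumbler's own z axis and vertical below 0.2 rad); the robot touches nothing.
It fails at once if the lid is lifted (more than 0.08 rad) (value of joint lid above 0.08 rad).
It fails at once if the knob is taken between the fingers (its ball within 12 mm of the grasp point) (distance between the grasp point and knob_ball below 0.012 m).
It fails at once if the cup, the tumbler or the matchbox is picked up, knocked over or shoved away (more than 40 mm) (distance of any of cup, tumbler, matchbox from where it was at the start of the episode above 0.04 m or angle between any of cup, tumbler's own z axis and vertical above 0.5 rad).
It also fails if it takes over 48 s, if anything falls off the work surface, if the arm or the gripper's body presses on something with over 40 N, if the wrist force passes 120 N, or if a joint passes its speed limit or range.

## Working session

There is one attempt and no reset: what is moved stays moved. The work goes in short steps, each a Python script; the robot and the scene stay as the last script left them, time stands still between calls to the robot, and variables do not carry over. Pictures are saved under pics/ and viewed, at most 10 in all, crops included, and the job is handed in when it is done.

```bash
mkdir -p pics; ls
python3 - <<'E'
from plant import ctrl,sensors,optics
import cv2,numpy as np
for n in("top","side"):
    p,d=optics.grab_frame(n); cv2.imwrite(f"pics/{n}0.png",p[:,:,::-1]); np.save(f"pics/{n}0.npy",d); c=optics.camera_params(n); print(n,c, (-c["R"].T@c["t"]))
print(optics.camera_params("wrist"),ctrl.tcp_to_tips)
E
```

```text
pics
top {'mtx': array([[381.08073199,   0.        , 320.17589495],
       [  0.        , 381.08073199, 198.78791459],
       [  0.        ,   0.        ,   1.        ]]), 'R': array([[ 0.02341912, -0.99954198, -0.01916686],
       [-0.9815624 , -0.01935142, -0.19015988],
       [ 0.18970188,  0.02326685, -0.98156602]]), 't': array([ 17.15296607, 560.70756969, 882.61256287])} [382.53449591   7.45998247 973.29535455]
side {'mtx': array([[443.48546688,   0.        , 323.02777838],
       [  0.        , 443.48546688, 198.93281729],
       [  0.        ,   0.        ,   1.        ]]), 'R': array([[ 0.86805845,  0.49601885, -0.02097182],
       [ 0.26343541, -0.49600788, -0.82739227],
       [-0.42080436,  0.71270014, -0.56123276]]), 't': array([-457.64837637,  -11.94999115, 1425.42376651])} [1000.23812424 -794.8247781   780.50946167]
{'mtx': array([[347.65712878,   0.        , 321.09960234],
       [  0.        , 347.65712878, 198.33197507],
       [  0.        ,   0.        ,   1.        ]]), 'T_tool_cam': array([[ 1.10408412e-03, -9.50319125e-01, -3.11275347e-01,
         7.90290021e+01],
       [ 9.99998397e-01,  1.48793629e-03, -9.95684251e-04,
         3.17799646e-01],
       [ 1.40937567e-03, -3.11273749e-01,  9.50319245e-01,
        -1.18381160e+02],
       [ 0.00000000e+00,  0.00000000e+00,  0.00000000e+00,
         1.00000000e+00]])} 25.0
```

View pics/top0.png

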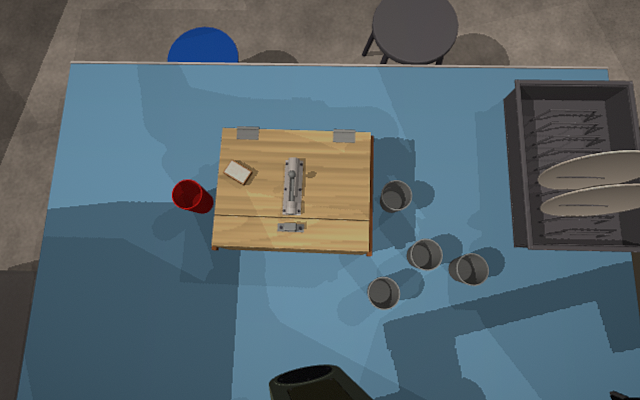

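View pics/side0.png

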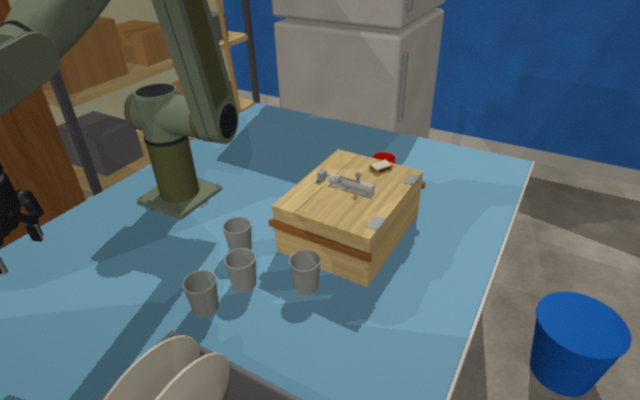

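The top view shows the chest at about (293,190), its barrel running from (293,158) to (290,214) and the keeper at (290,228). The knob ball is near (292,174). The cup is at (396,195), next to three look-alikes; the red tumbler is at (190,195) and the matchbox at (239,172). The side view agrees.

```bash
cat > h.py <<'E'
import numpy as np,cv2
from plant import ctrl,sensors,optics
def cloud(d,c,R,t):
    v,u=np.mgrid[:400,:640]; K=c["mtx"]
    P=np.dstack([(u-K[0,2])/K[0,0]*d,(v-K[1,2])/K[1,1]*d,d])
    return (P-t)@R   # R.T (p-t)
def view(n,p=None,d=None):
    if n=="wrist":
        s=sensors.read_state(); 
    if p is None: p,d=optics.grab_frame(n)
    c=optics.camera_params(n)
    if n=="wrist":
        T=c["T_tool_cam"]; Rw=s["eef_rot"]@T[:3,:3]; tw=s["eef_rot"]@T[:3,3]+s["eef_pos"]
        R=Rw.T; t=-R@tw
    else: R,t=c["R"],c["t"]
    W=cloud(d,c,R,t); W[d<=0]=np.nan
    return p,W
def lid(W,zc=150,roi=None):
    m=(abs(W[...,2]-zc)<7)
    m=cv2.morphologyEx(m.astype(np.uint8),cv2.MORPH_OPEN,np.ones((5,5)))
    n,l,s,_=cv2.connectedComponentsWithStats(m); k=1+np.argmax(s[1:,4]); P=W[l==k]
    return P,cv2.minAreaRect(P[:,:2].astype(np.float32))
E
python3 - <<'E'
from h import *
for n in("top","side"):
    p,W=view(n,cv2.imread(f"pics/{n}0.png"),np.load(f"pics/{n}0.npy"))
    P,r=lid(W); print(n,r,P[:,2].mean(),np.std(P[:,2]))
    c=np.array(r[0]); m=(np.hypot(W[...,0]-c[0],W[...,1]-c[1])<120)
    m1=m&(W[...,2]>184)&(W[...,2]<215); print("ball top pts",m1.sum(),np.nanmean(W[m1],0),np.nanmax(W[m1],0))
    m2=m&(W[...,2]>160)&(W[...,2]<180); q=W[m2][:,:2]; print(m2.sum(), cv2.minAreaRect(q.astype(np.float32)))
E
```

```text
top ((569.0126953125, 88.47509765625), (340.1896057128906, 273.0845031738281), 88.97657775878906) 149.79542953533382 1.5284524254453138
ball top pts 45 [585.24705655  86.40934282 198.84227337] [593.31563416  93.09984586 203.33182084]
810 ((550.3131713867188, 142.41943359375), (132.174560546875, 159.9635467529297), 89.21917724609375)
side ((565.76123046875, 89.50469207763672), (347.3114929199219, 274.41339111328125), 88.7523193359375) 151.51124569312236 1.6951229397468242
ball top pts 37 [586.30462431  85.39234684 196.51632128] [592.65275899  92.9403417  204.0372729 ]
509 ((548.0435180664062, 140.05633544921875), (160.63888549804688, 131.194580078125), 0.4594104290008545)
```

Run:
```python
from h import *
s=sensors.read_state(); print(s["eef_rot"].round(2).tolist(),s["grip_width"])
yaw=-0.02; cx=np.array([np.cos(yaw),np.sin(yaw),0]); cy=np.array([-cx[1],cx[0],0]); z=np.array([0,0,-1.])
for sg in(1,-1):
    y=sg*cy; R=np.c_[np.cross(y,z),y,z]
    print(sg,R[:,0].round(2),ctrl.solve_ik([560,89,340],R))
    if ctrl.solve_ik([560,89,340],R) is not None: best=R
ctrl.gripper_to(0)
ctrl.move_l([197,-540,400])
y=-cy; R=np.c_[np.cross(y,z),y,z]
if ctrl.solve_ik([560,89,340],R) is None: R=best
ctrl.move_ptp([540,89,340],R); ctrl.hold(0.3)
p,W=view("wrist"); cv2.imwrite("pics/w1.png",p[:,:,::-1]); np.save("pics/w1W.npy",W)
P,r=lid(W); print(r,P[:,2].mean())
c=np.array([567.5,89])
m=(np.hypot(W[...,0]-c[0],W[...,1]-c[1])<80)
m1=m&(W[...,2]>184)&(W[...,2]<206); print("ball",m1.sum(),np.nanmean(W[m1],0),np.nanmin(W[m1],0),np.nanmax(W[m1],0))
m2=m&(W[...,2]>162)&(W[...,2]<178); m2=cv2.morphologyEx(m2.astype(np.uint8),cv2.MORPH_OPEN,np.ones((3,3)));print(cv2.minAreaRect(W[m2>0][:,:2].astype(np.float32)))
s=sensors.read_state(); print(s["t"],s["grip_width"],s["q"])
```

```text
[[0.94, 0.34, -0.0], [0.34, -0.94, 0.0], [0.0, -0.0, -1.0]] 85.26968734461106
1 [-1.    0.02  0.  ] [ 4.99803577e-03  1.37733774e-01  1.44968463e+00 -4.44089210e-16
  1.55417425e+00 -1.54579829e+00]
-1 [ 1.   -0.02  0.  ] [ 4.99803577e-03  1.37733774e-01  1.44968463e+00 -4.44089210e-16
  1.55417425e+00  1.59579436e+00]
((556.5932006835938, 88.0019760131836), (340.7486572265625, 252.71888732910156), 89.08899688720703) 150.89741486808398
ball 358 [585.19745276  86.44950615 200.1838392 ] [577.33817955  78.43341147 194.39151972] [592.12925348  94.2311043  204.58327242]
((565.6363525390625, 87.6712417602539), (24.48947525024414, 124.14701080322266), 89.14875793457031)
4.875 0.19418236141276868 [4.61765672e-03 9.45960954e-02 1.49734488e+00 1.30622879e-05
 1.54959680e+00 1.59591804e+00]
```

View pics/w1.png

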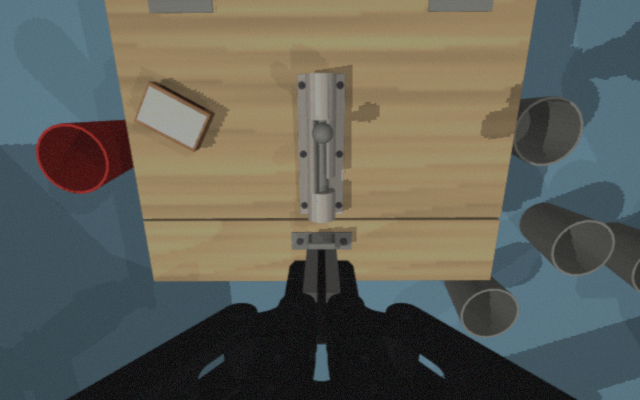

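The wrist view shows the ball at (322,132), the barrel centred near (321,147) and the keeper at (321,240), with nothing near the bolt. The barrel measures 24.5 x 124 mm as it should, and the ball sits at chest x of about +18.5, so the rod is nearly drawn right back. Next I push the rod home.

```bash
cat >> h.py <<'E'
YAW=-0.0155; O=np.array([566.3,87.7,150.5])
C=np.array([[np.cos(YAW),-np.sin(YAW),0],[np.sin(YAW),np.cos(YAW),0],[0,0,1]])
RT=C@np.array([[1,0,0],[0,-1,0],[0,0,-1.]])
def tip(x,y,h): return O+C@np.array([x,y,h+ctrl.tcp_to_tips])   # fingertips in chest xy, h above lid
def where():
    s=sensors.read_state(); q=C.T@(s["eef_pos"]-O); q[2]-=ctrl.tcp_to_tips; return q.round(1),s["force"].round(1),s["t"]
E
python3 - <<'E'
from h import *
ctrl.move_ptp(tip(52,0,90),RT)
print(ctrl.move_l(tip(52,0,31),vel=80,threshold=15),where())
print(ctrl.move_l(tip(-5,0,31),vel=40,threshold=25),where())
print(ctrl.move_l(tip(-16,0,31),vel=15,threshold=15),where())
p,W=view("wrist"); cv2.imwrite("pics/w2.png",p[:,:,::-1])
E
```

```text
False (array([52.4,  0. , 31.4]), array([-0.1, -0.9, -0.3]), 6.275)
False (array([-5.,  0., 31.]), array([0.4, 0.2, 0. ]), 7.85)
True (array([-11.3,  -0. ,  31.4]), array([ 3.8,  0.2, -1.2]), 8.5667)
```

View pics/w2.png

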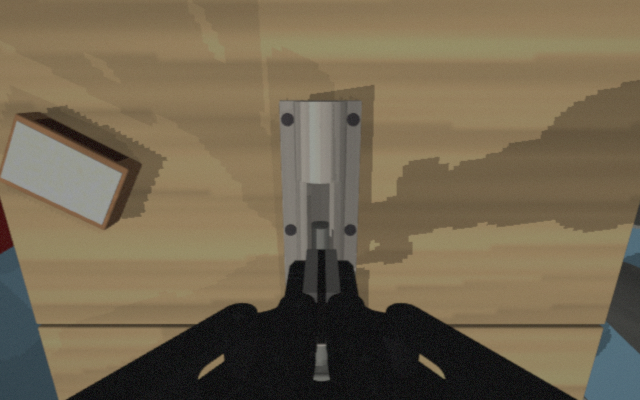

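The knob is hidden behind the fingers near (321,360). The push stopped at fingertip x = -11.3, against an expected -11 for fully home. I back off and measure the ball.

Run:
```python
from h import *
ctrl.move_l(tip(0,0,31),vel=80); ctrl.move_l(tip(0,0,75),vel=120); ctrl.move_ptp(tip(-45,35,165),RT); ctrl.hold(0.2)
p,W=view("wrist")
Q=(W-O)@C; m=(abs(Q[...,0])<60)&(abs(Q[...,1])<40)&(Q[...,2]>34)&(Q[...,2]<56)
print(m.sum(),np.nanmin(Q[m],0),np.nanmax(Q[m],0),np.nanmean(Q[m],0),where())
cv2.imwrite("pics/w3.png",p[:,:,::-1])
```

```text
338 [-38.14326979  -8.78758915  42.25267015] [-22.41167196   6.70633308  53.11007343] [-29.29788523  -0.37993408  49.44786112] (array([-45.5,  34.5, 162.9]), array([-0.6, -0.2,  0.2]), 10.1833)
```

View pics/w3.png

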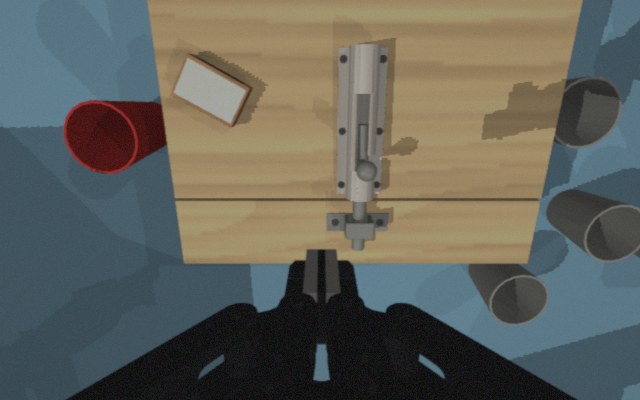

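The rod end now pokes through the keeper at (358,243), and the ball at (367,171) measures chest x = -30, so the bolt is home. Next I sweep the knob over from the +y side.

Run:
```python
from h import *
ctrl.move_ptp(tip(-30,36,80),RT)
print(ctrl.move_l(tip(-30,36,36),vel=80,threshold=15),where())
print(ctrl.move_l(tip(-30,-34,36),vel=40,threshold=25),where())
print(ctrl.move_l(tip(-30,-34,17),vel=20,threshold=15),where())
ctrl.hold(0.2); print(where())
ctrl.move_l(tip(-30,-34,70),vel=80); ctrl.move_ptp(tip(-45,0,165),RT); ctrl.hold(0.2)
p,W=view("wrist")
Q=(W-O)@C; m=(abs(Q[...,0]+30)<14)&(abs(Q[...,1]+32)<11)&(Q[...,2]>8)&(Q[...,2]<56)
print(m.sum(),np.nanmin(Q[m],0),np.nanmax(Q[m],0),np.nanmean(Q[m],0),where())
cv2.imwrite("pics/w4.png",p[:,:,::-1])
```

```text
False (array([-30. ,  36. ,  35.9]), array([ 0.8, -0.1, -0.3]), 11.325)
False (array([-30. , -33.9,  36. ]), array([-0.3,  0. ,  0.9]), 13.225)
False (array([-29.4, -33.8,  18.6]), array([-2.5, -0.9,  9.2]), 14.325)
(array([-29.3, -33.8,  18.7]), array([-3. , -0.6,  8.1]), 14.525)
301 [-37.66688451 -38.90383862  11.83244573] [-21.82380304 -21.00356193  21.22682138] [-28.79803796 -30.52429484  17.25897041] (array([-45.7,  -0.4, 162.9]), array([ 0.9, -0.3,  0.3]), 16.0833)
```

View pics/w4.png

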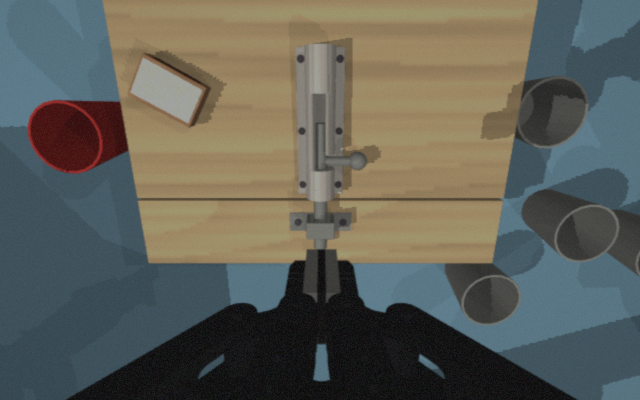

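The knob lies to the -y side with its ball at (359,160). The ball's top is about 20 mm above the lid (measured 21, with the same 1 mm bias as before), the rod is in the keeper, and the loose things look undisturbed. I hand it in.

Run:
```python
from h import *
print(ctrl.finish_job())
```

```text
the job is handed in; nothing more can be done
None
```

The job is handed in, though no verdict came back: the last camera view shows the bolt fully home in the keeper, the knob lying flat in the notch, and the cup, tumbler and matchbox apparently where they started.

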